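# Seat the snap-in bearing cover with the seating tool

## Task

Take the seating tool by its handle out of its wooden block, stand it squarely on the black bearing cover that sits half-way into the aluminium housing, and press gently, feeling for the contact, until the cover clicks home with its flange flush on the housing. Do not hammer or lean on it (at most 30 N) and do not push the cover with the gripper itself. Then put the tool back upright in its block, let go of it, and leave the other things on the bench alone.

Things in the scene. Friction and masses are not known exactly. Their poses are not given: they have to be found in the camera images.
- tool_grip (a point): Seating tool, upright in its wooden block, z up, 0.3 to 0.5 kg. Point on its axis, half-way up its bare round grey handle (30 mm diameter, from 27 mm below to 28 mm above the point). Below the handle a steel collar, 62 mm diameter, 8 mm thick, rests on the block; a thumbscrew head stands 9 mm out of its edge. A 14 mm shank under it carries the foot.
- tool_collar (a point): Centre of the underside of the tool's collar, 35 mm below tool_grip. The foot below it is a steel cup, 34 mm outer, 24 mm inner diameter, 16 mm deep, open downwards; its flat rim does the pressing. The rim is 25 to 70 mm below this point: it is locked by hand, differs every time, is not measured and is hidden in the block, so find it by touch. It does not shift under load.
- block_mouth (a point): Centre of the round hole (46 mm diameter, 3 mm chamfer, right through) at the top face of the fixed wooden tool block, 90 x 90 x 80 mm; 80 mm above the bench. Put away, the tool's foot hangs in the hole with 6 mm of play all round and its collar rests flat on this face, tool_grip 35 mm above this point.
- cover: Loose black anodised bearing cover, 140 g, z up. Origin on its axis at the underside of its flange (60 mm diameter, 5 mm thick). A hub, 15 mm diameter, stands 6 mm above the flange's middle; the foot's rim goes around it. Below are a neck and a bead of 44 mm. It starts level, bead resting on four sprung balls, flange about 11 mm above the housing; home, the flange lies flat on it.
- seat (a point): Centre of the bore (48 mm diameter, 40 mm deep) at the top face of the fixed aluminium housing, 90 x 90 x 55 mm, z up; the cover's origin is here when home. Pressing the cover straight down takes a force growing to 9 to 18 N over 3 to 8 mm; then it snaps: the force drops suddenly and the balls draw it the last few mm home, where it is solid.
- screwdriver: Bystander: black-handled screwdriver, 190 mm long, lying on the bench between the block and the housing. Leave alone.
- jar: Bystander: amber glass jar with steel lid, 54 mm in diameter, 60 mm high; origin at the centre of its underside. Leave alone.
- bearing: Bystander: steel ball bearing ring, 47 mm in diameter, 14 mm high, lying flat. Leave alone.
- panel: Bystander: clear acrylic panel, 110 x 80 x 6 mm with one hole, lying flat. Leave alone.
Mind the look-alikes: they are no part of the job. What is shaped like the part that bears tool_grip but green or purple is not meant.

How it is judged:
By the outcome, as a careful person would: the job done as asked, in the order asked, and still so for the second after the job is handed in, with the robot touching nothing.
It also fails if it takes over 58 s, if anything falls off the work surface, if the arm or the gripper's body presses on something with over 40 N, if the wrist force passes 120 N, or if a joint passes its speed limit or range.

## Robot

A 6-joint arm with a two-finger parallel gripper is mounted at the origin on the work surface. World frame = base frame: x ahead of the robot, y to its left, z up, the work surface at z = 0. Lengths are in mm, angles in rad, forces in N, time in s.
With the tool pointing down it reaches from about 300 to 775 mm from the base axis. Payload 14.6 kg.
Tool frame: the origin (TCP) lies between the finger pads; the fingertips stand 8 mm ahead of it and the grasp point (between the pads) lies 11 mm behind it; z points along the fingers, y is the direction in which the jaws open and shut (so a half turn about z gives the same grasp; the last joint's range is limited). The gripper opens to 94 mm and grips with 3 to 60 N. Pads are 16 mm wide; open, the fingers measure 119 mm over their backs; the gripper's body (75 mm by 177 mm) begins 78 mm behind the grasp point.
Start: joints at [-1.392, 0.3, 1.521, -0, 1.321, -0.067], TCP at [133.826, -533.46, 213.446] pointing down, gripper open.
Joint ranges: [-3.03, 3.03], [-0.79, 2.21], [0.23, 2.52], [-1.04, 4.18], [0, 3.07], [-2.55, 2.55]. Speed limits (rad/s): [2.22, 2.22, 2.57, 3.14, 3.14, 3.14].

## Interface

Orientations are given as [roll, pitch, yaw] about the fixed x, y, z axes, in that order (R = Rz(yaw) Ry(pitch) Rx(roll)).
In Python, from cell import manip, cams, models gives the robot as it stands. The module is installed in compiled form; this text tells all that it offers.
- The arm moves only by the shell command python3 -m pendant 'ROWS' [OPENING] [FORCE]. ROWS is JSON, a list that holds one entry, the list of rows, each a list of 4 numbers: the shift along the tool's x, y, z in cm, then the turn about the tool's z in rad. In form: [[[x, y, z, roll], ...]]. A call has 1 to 5 rows; each row is the pose to reach, as a shift and turn from the pose commanded when the call began, along the tool's axes at that moment; what a row does not reach only later rows make up. A row lasts 1/10 s, in which the tool goes at most 50 mm and 8.59 degrees, less where a joint would pass 70% of its speed; a pose out of reach is approached as far as the arm can. A call with a gripper value outside its range is refused whole. OPENING is the opening, from -1 (shut) to 1 (fully open), so that 0 is half open, set as the call begins (- or left out, the last holds). The fingers move at their own pace and stop on an object; FORCE is the grip in N (left out, the last holds). Time passes only in rows, so rows that repeat a pose let the fingers close. It gives the time, the measured TCP pose, the force and the opening at its end, in the units of the state.
- manip.read_state(): the state, without advancing time (a new reading comes with each control period).
- cams.camera(name): name is "scene" or "top" or "wrist"; returns a dict with "frame" (480x640x3 uint8, red, green, blue), "K" (3x3 intrinsics, pixels), "D" ([k1, k2, p1, p2, k3] as OpenCV has them; the pictures are not rectified), "pose" (4x4, takes a point from camera to world coordinates). Camera axes: x right, y down, z forward; pixel columns grow to the right and rows downward; lengths in mm; the calibration is good to about 2 mm. A picture is of the moment at which its call begins. There is no depth.
- manip.sign_off(): hands the job in, once; it reports no verdict.
Trained networks look in the newest picture that a camera, given by its name, has taken for a name from the list of things; names that differ only in an ending like _2 or _b are one class to them, and where a whole thing is asked for, a point or a joint stands for the part that bears it (a point fixed in the world has none). Each returns a list of dicts, best first, with "score" (0 to 1); they miss things now and then, are a little off and sometimes report something else, mostly with a low value. They report only what shows in the picture. A call takes as long as a camera call. They do not tell look-alikes from the thing itself.
- models.regions_of(camera, name): "pixels" (480x640 bool, what is visible of it) and "point" ([column, row] in pixels, amid what is visible of it).
The state is a dict: "clock": time; "joints": joint angles; "qd": joint speeds; "effort": joint torques, N m; "eef_pos": TCP position; "eef_rot": TCP orientation; "wrist_force": force on the tool from outside, world axes, zero at the start; "moment": the same for the moment, N m; "finger_gap": finger opening in mm.
Only numpy, scipy, OpenCV 4.12 (cv2) and the standard library are available. Lean on these libraries where they do the work, as an engineer would, in place of code of your own. Each camera call takes 0.05 s, during which the arm holds its last target.

## Working session

There is one attempt and no reset: what is moved stays moved. The work goes in short steps, Python scripts to look and compute and a shell command to move; the robot and the scene stay as the last step left them, time stands still between calls to the robot, and variables do not carry over. Pictures are saved under pics/ and viewed, and the job is handed in when it is done.

```bash
mkdir -p pics; python3 - <<'E'
from cell import manip,cams,models
import cv2
s=manip.read_state(); print(s)
for n in ["scene","top"]:
    c=cams.camera(n); cv2.imwrite(f"pics/{n}0.png",c["frame"][:,:,::-1])
    print(n,c["K"],c["D"],c["pose"])
    for t in ["tool_grip","block_mouth","cover","seat","tool_collar"]:
        r=models.regions_of(n,t); print(n,t,[(round(d["score"],2),[int(v) for v in d["point"]],int(d["pixels"].sum())) for d in r])
E
```

```text
{'clock': 0.0, 'joints': array([-1.39157836e+00,  3.00471616e-01,  1.52159033e+00, -1.28964537e-05,
        1.32069041e+00, -6.65633810e-02]), 'qd': array([-0.00064099, -0.00048075,  0.00108378, -0.00066843,  0.00049954,
       -0.00034231]), 'effort': array([ 3.81211576e-03, -5.31806195e+01, -3.52744603e+01,  7.08305812e-02,
        2.43988994e-02, -7.65982963e-05]), 'eef_pos': array([ 133.79070844, -533.2158337 ,  212.88212767]), 'eef_rot': array([-3.14043469e+00, -6.46727247e-05,  2.45784508e-01]), 'wrist_force': array([-0.24682467,  0.01220443,  0.17359442]), 'moment': array([-0.04030934,  0.04211418,  0.04121961]), 'finger_gap': 94.45878795108746}
scene [[527.49590253   0.         331.92741611]
 [  0.         527.49590253 251.26397234]
 [  0.           0.           1.        ]] [-0.06368134  0.          0.          0.          0.        ] [[ 8.10941869e-01  3.30511955e-01 -4.82840691e-01  1.02251461e+03]
 [ 5.84726695e-01 -4.27243479e-01  6.89606918e-01 -7.47708683e+02]
 [ 2.16327944e-02 -8.41560965e-01 -5.39728788e-01  6.97595854e+02]
 [ 0.00000000e+00  0.00000000e+00  0.000000
[... 359 characters left out ...]
7.85840772]
 [  0.           0.           1.        ]] [-0.0370243  0.         0.         0.         0.       ] [[-2.33549032e-02 -9.92831889e-01  1.17215142e-01  3.77193514e+02]
 [-9.99657796e-01  2.18103075e-02 -1.44430338e-02 -5.21795417e+00]
 [ 1.17830062e-02 -1.17512346e-01 -9.93001515e-01  1.31037047e+03]
 [ 0.00000000e+00  0.00000000e+00  0.00000000e+00  1.00000000e+00]]
top tool_grip [(0.8, [357, 249], 445), (0.74, [352, 297], 429), (0.59, [359, 202], 408)]
top block_mouth [(0.78, [347, 259], 783), (0.57, [358, 255], 489)]
top cover [(0.95, [234, 245], 409)]
top seat [(0.81, [243, 256], 1219)]
top tool_collar [(0.93, [355, 249], 453), (0.87, [360, 206], 379), (0.84, [355, 298], 428)]
```

View pics/scene0.png

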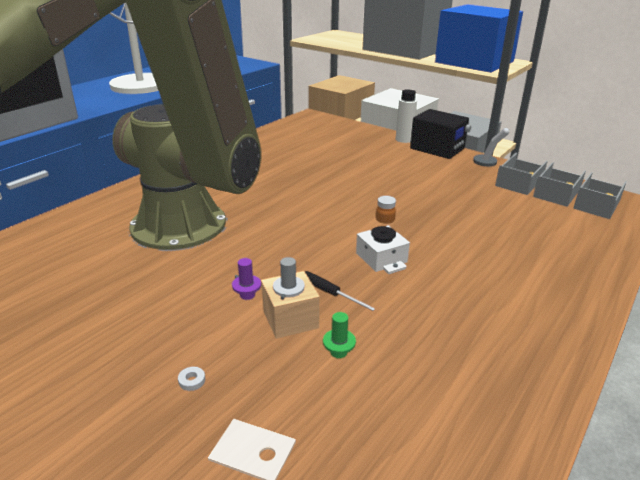

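View pics/top0.png

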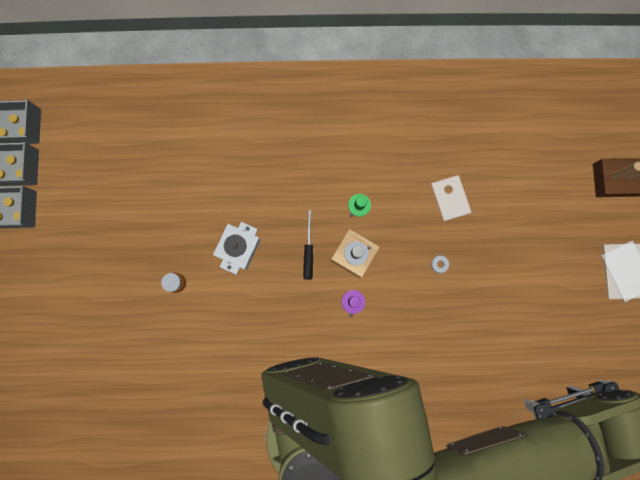

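```bash
python3 - <<'E'
import cv2
a=cv2.imread("pics/scene0.png"); cv2.imwrite("pics/sc_crop.png",cv2.resize(a[180:380,220:460],None,fx=3,fy=3,interpolation=2))
a=cv2.imread("pics/top0.png"); cv2.imwrite("pics/tp_crop.png",cv2.resize(a[170:330,200:420],None,fx=3.5,fy=3.5,interpolation=2))
E
```

```text
(no output)
```

View pics/sc_crop.png

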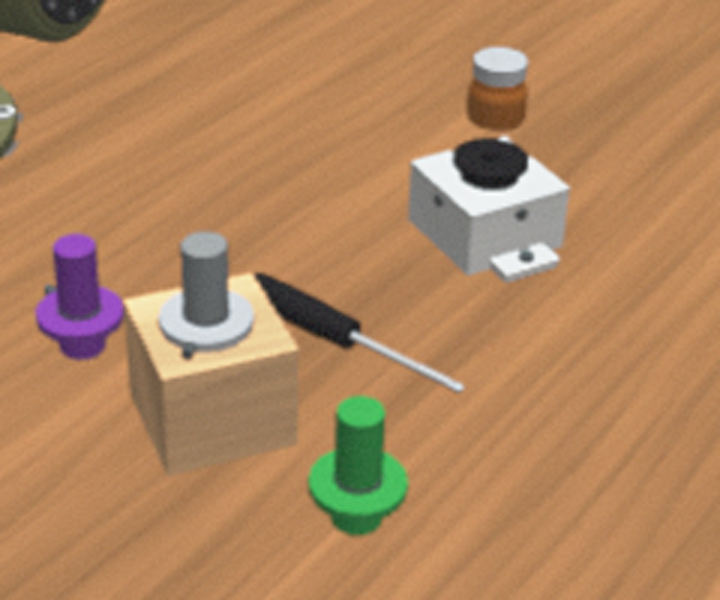

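View pics/tp_crop.png

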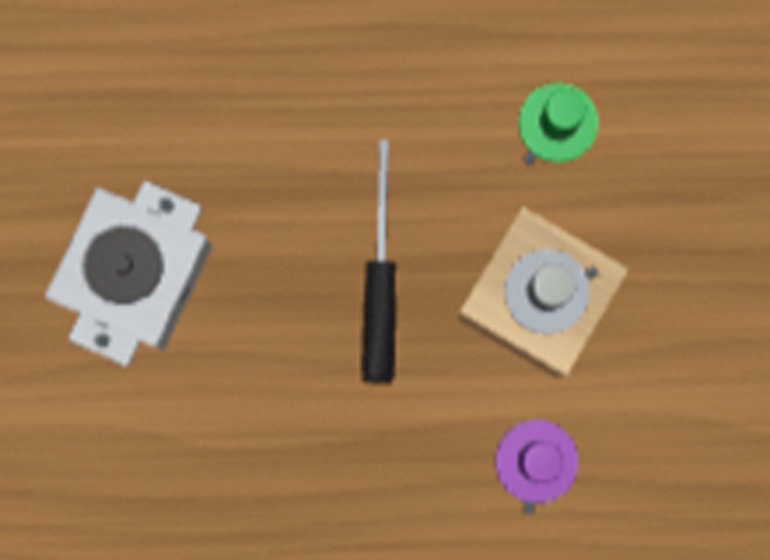

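Candidates for the tool: grey one in the block (scene 289,275; top 357,251), green (scene 341,335; top 359,204), purple (scene 246,278; top 353,301). The grey handle with its steel collar, standing in the wooden block, is the right one. The cover is at top (235,246), with the screwdriver between them at (308,245).

```bash
cat > h.py <<'E'
import numpy as np,cv2
from cell import manip,cams,models
def ray(c,px):
    u=cv2.undistortPoints(np.array([[px]],float),c["K"],np.array(c["D"]))[0,0]
    d=c["pose"][:3,:3]@np.array([u[0],u[1],1]); return c["pose"][:3,3],d
def atz(c,px,z):
    o,d=ray(c,px); return (o+d*(z-o[2])/d[2]).round(1)
def proj(c,P):
    T=np.linalg.inv(c["pose"]); r=cv2.Rodrigues(T[:3,:3])[0]
    return cv2.projectPoints(np.array(P,float).reshape(-1,3),r,T[:3,3],c["K"],np.array(c["D"]))[0][:,0]
def circ(x,y,z,r,n=60):
    a=np.linspace(0,2*np.pi,n); return np.c_[x+r*np.cos(a),y+r*np.sin(a),0*a+z]
def draw(c,circs,path,box,f):
    x0,y0,x1,y1=box; im=cv2.resize(c["frame"][y0:y1,x0:x1,::-1].copy(),None,fx=f,fy=f,interpolation=cv2.INTER_CUBIC)
    for ci in circs:
        p=((proj(c,circ(*ci))+.5-[x0,y0])*f-.5).round().astype(int)
        cv2.polylines(im,[p.reshape(-1,1,2)],True,(0,0,255),1)
    cv2.imwrite(path,im)
E
python3 - <<'E'
from h import *
t=cams.camera("top");s=cams.camera("scene")
k=lambda p,x0,y0,f:((p[0]+.5)/f-.5+x0,(p[1]+.5)/f-.5+y0)
T=lambda *p:k(p,200,170,3.5); S=lambda *p:k(p,220,180,3)
print("collar",atz(t,T(547,291),88),atz(s,S(206,316),88))
print("handtop",atz(t,T(553,286),143),atz(s,S(204,246),143))
print("cover",atz(t,T(123,265),71),atz(s,S(491,161),71))
for p in [(525,208),(627,270),(566,376),(460,315)]: print("blk",atz(t,T(*p),80))
for p in [(592,272)]: print("screw",atz(t,T(*p),84))
for p in [(380,262),(378,380),(383,140)]: print("sd",atz(t,T(*p),15))
E
```

```text
collar [ 481.  -117.6   88. ] [ 481.1 -119.1   88. ]
handtop [ 479.8 -116.9  143. ] [ 481.6 -119.6  143. ]
cover [508.7 193.7  71. ] [511.6 189.3  71. ]
blk [ 543.5 -104.1   80. ]
blk [ 495.9 -177.8   80. ]
blk [ 419.2 -130.2   80. ]
blk [465.5 -54.   80. ]
screw [ 494.6 -151.5   84. ]
sd [512.6   4.2  15. ]
sd [421.7   7.6  15. ]
sd [ 6.082e+02 -1.000e-01  1.500e+01]
```

```bash
python3 -m pendant '[[[2.4,-1.8,0,0.05],[5.7,-4.1,0,0.1],[9.3,-6.7,0,0.15],[12.9,-9.4,0,0.2],[16.2,-11.8,0,0.2458]]]' 1 30
```

```text
clock: 1.2
eef_pos: [263.1, -378.0, 213.6]
eef_rot: [3.141, -0.0, -0.002]
wrist_force: [0.3, -0.4, 1.0]
finger_gap: 94.0
```

```bash
python3 -m pendant '[[[2.9,-3.4,0,0],[5.9,-7.0,0,0],[8.9,-10.6,0,0],[11.9,-14.2,0,0],[14.5,-17.3,0,0]]]' && python3 -m pendant '[[[2.9,-3.4,-1,0],[5.2,-6.2,-2,0],[6.8,-8.1,-3,0],[7.2,-8.6,-3,0],[7.2,-8.6,-3,0]]]'
cat > look.py <<'E'
import sys
from h import *
c=cams.camera("wrist"); np.savez("w_%s.npz"%sys.argv[1],frame=c["frame"],K=c["K"],D=np.array(c["D"]),pose=c["pose"])
cv2.imwrite("pics/w_%s.png"%sys.argv[1],c["frame"][:,:,::-1])
print(c["pose"].round(3)); s=manip.read_state(); print(s["eef_pos"],s["eef_rot"])
for t in sys.argv[2:]:
    for d in models.regions_of("wrist",t): print(t,round(d["score"],2),np.round(d["point"],1),d["pixels"].sum())
E
python3 look.py 1 tool_grip tool_collar block_mouth
```

```text
clock: 1.7
eef_pos: [408.3, -204.7, 213.7]
eef_rot: [3.141, -0.0, 0.001]
wrist_force: [0.4, 0.5, 0.5]
finger_gap: 94.0
clock: 2.2
eef_pos: [479.3, -120.3, 243.1]
eef_rot: [3.142, 0.0, 0.001]
wrist_force: [-0.1, -0.4, -0.6]
finger_gap: 94.0
[[ 3.00000e-03 -9.72000e-01 -2.34000e-01  5.46889e+02]
 [-1.00000e+00 -2.00000e-03 -1.00000e-03 -1.19662e+02]
 [ 0.00000e+00  2.34000e-01 -9.72000e-01  4.15607e+02]
 [ 0.00000e+00  0.00000e+00  0.00000e+00  1.00000e+00]]
[ 478.78421976 -120.87190512  242.87833093] [-3.14146611e+00  8.58469543e-04  2.81006275e-04]
tool_grip 0.69 [322.2 228.8] 4670
tool_grip 0.69 [312.7 334.9] 2666
tool_grip 0.66 [341.6  65.7] 4053
tool_collar 0.81 [315.8 334.4] 2618
tool_collar 0.7 [322.4 228.3] 4535
tool_collar 0.63 [343.7  68.8] 4072
block_mouth 0.64 [307.4 192.8] 7220
block_mouth 0.15 [ 31.8 182.8] 7543
```

View pics/w_1.png

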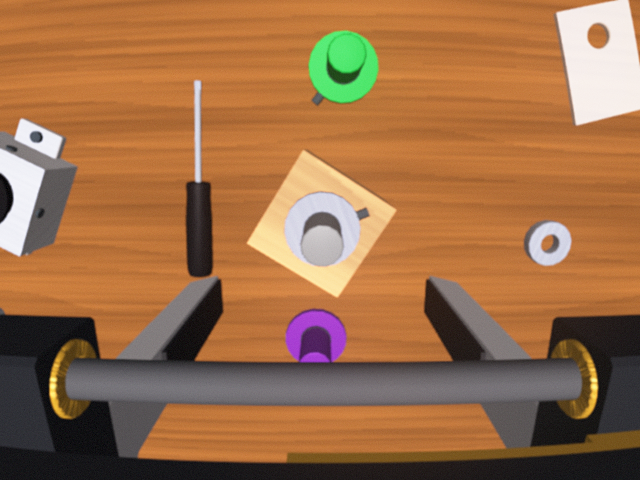

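The wrist view shows the grey tool at (322,230) centred between the jaws, green at (343,66) and purple at (315,340), both well outside the finger path.

```bash
python3 - <<'E'
from h import *
c=dict(np.load("w_1.npz"))
print(atz(c,(322,245),143),atz(c,(322,229),88))
for x,y in [(481,-118)]:
  draw(c,[(x,y,88,31),(x,y,143,15)],"pics/w1o.png",(220,130,420,310),4)
t=cams.camera("top")
E
```

```text
[ 480.8 -119.2  143. ] [ 480.9 -119.1   88. ]
```

View pics/w1o.png

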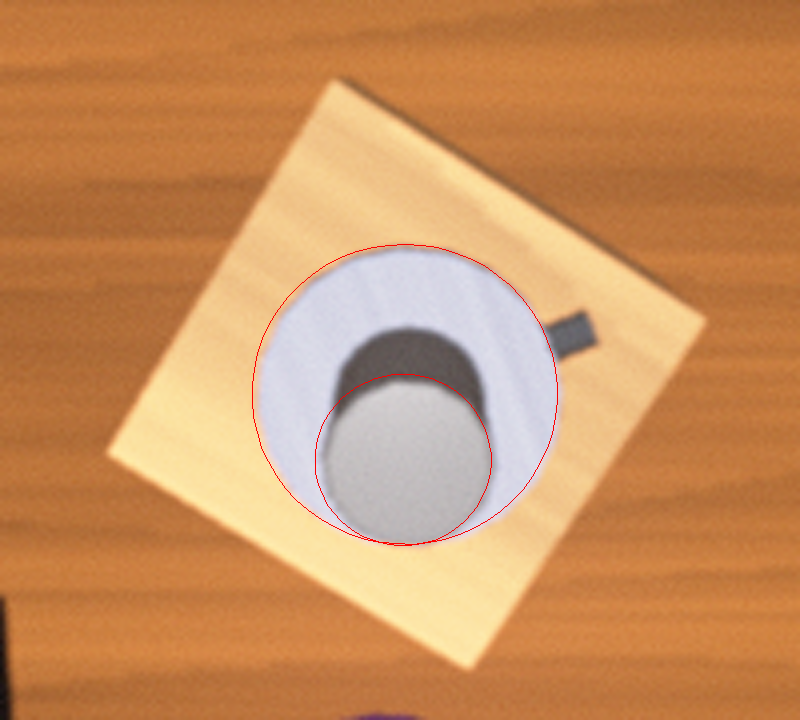

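```bash
python3 -m pendant '[[[0.15,-0.15,2,0],[0.15,-0.15,5,0],[0.15,-0.15,8,0],[0.15,-0.15,10,0],[0.15,-0.15,11,0]]]' && python3 -m pendant '[[[0,0,1,0],[0,0,2,0],[0,0,2.7,0],[0,0,2.9,0],[0,0,2.9,0]]]'; python3 look.py 2; python3 - <<'E'
from h import *
c=dict(np.load("w_1.npz"))
C=[atz(c,((a+.5)/4-.5+220,(b+.5)/4-.5+130),80) for a,b in [(340,78),(705,320),(470,668),(108,455)]]
print(np.mean(C,0),C,[np.linalg.norm(C[i]-C[i-1]) for i in range(4)])
E
```

```text
clock: 2.95
eef_pos: [479.8, -119.4, 131.7]
eef_rot: [-3.141, 0.002, -0.001]
wrist_force: [1.0, -1.1, 0.1]
finger_gap: 94.1
clock: 3.45
eef_pos: [480.8, -119.1, 104.5]
eef_rot: [3.142, -0.0, 0.0]
wrist_force: [1.0, -0.6, -0.1]
finger_gap: 93.9
[[ 1.00000e-03 -9.72000e-01 -2.34000e-01  5.48363e+02]
 [-1.00000e+00 -1.00000e-03 -1.00000e-03 -1.18570e+02]
 [ 1.00000e-03  2.34000e-01 -9.72000e-01  2.77069e+02]
 [ 0.00000e+00  0.00000e+00  0.00000e+00  1.00000e+00]]
[ 480.93901614 -119.16204864  104.77532008] [ 3.14143353e+00 -4.81076385e-04 -2.86940738e-06]
[ 481.575 -118.2     80.   ] [array([ 544.2, -105. ,   80. ]), array([ 495.7, -179.9,   80. ]), array([ 419.6, -132.2,   80. ]), array([466.8, -55.7,  80. ])] [np.float64(91.76736892817624), np.float64(89.23149668138491), np.float64(89.81369606023347), np.float64(89.8893208340123)]
```

View pics/w_2.png

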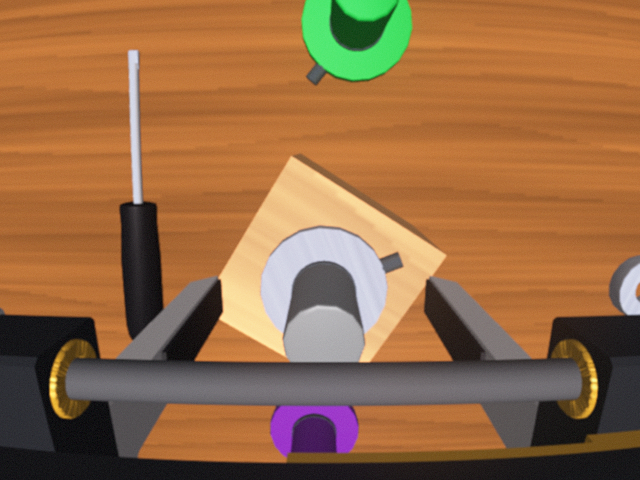

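The grey handle (323,330) is midway between the pads. Closing.

```bash
python3 -m pendant '[[[0,0,0,0],[0,0,0,0],[0,0,0,0],[0,0,0,0],[0,0,0,0]]]' -1 60; python3 -m pendant '[[[0,0,0,0],[0,0,0,0],[0,0,0,0],[0,0,0,0],[0,0,0,0]]]'
```

```text
clock: 4.0
eef_pos: [480.8, -119.1, 104.5]
eef_rot: [3.142, -0.0, -0.0]
wrist_force: [0.0, 0.4, 0.3]
finger_gap: 57.3
clock: 4.5
eef_pos: [480.7, -119.1, 104.5]
eef_rot: [3.142, -0.0, -0.0]
wrist_force: [-0.3, -0.1, -0.4]
finger_gap: 29.4
```

```bash
python3 -m pendant '[[[0,0,-0.5,0],[0,0,-1.5,0],[0,0,-3,0],[0,0,-4.5,0],[0,0,-6,0]]]'; python3 -m pendant '[[[0,0,-1.5,0],[0,0,-3,0],[0,0,-4,0],[0,0,-4.5,0],[0,0,-4.5,0]]]'; python3 look.py 3; python3 - <<'E'
from h import *
c=cams.camera("scene"); cv2.imwrite("pics/s3.png",cv2.resize(c["frame"][130:330,200:460,::-1],None,fx=3,fy=3))
print(manip.read_state()["wrist_force"])
E
```

```text
clock: 5.0
eef_pos: [480.7, -119.0, 165.7]
eef_rot: [-3.142, -0.0, 0.0]
wrist_force: [0.1, -1.3, -4.7]
finger_gap: 29.5
clock: 5.5
eef_pos: [480.8, -119.1, 209.9]
eef_rot: [3.141, -0.001, -0.0]
wrist_force: [-0.1, -0.0, -4.0]
finger_gap: 29.3
[[ 1.00000e-03 -9.72000e-01 -2.33000e-01  5.48273e+02]
 [-1.00000e+00 -1.00000e-03 -1.00000e-03 -1.18540e+02]
 [ 1.00000e-03  2.33000e-01 -9.72000e-01  3.82505e+02]
 [ 0.00000e+00  0.00000e+00  0.00000e+00  1.00000e+00]]
[ 480.59412301 -119.06602461  209.2208537 ] [-3.14149629e+00  3.26840095e-04 -1.86525427e-05]
[-0.98947198  0.39796732 -4.8932345 ]
```

View pics/s3.png

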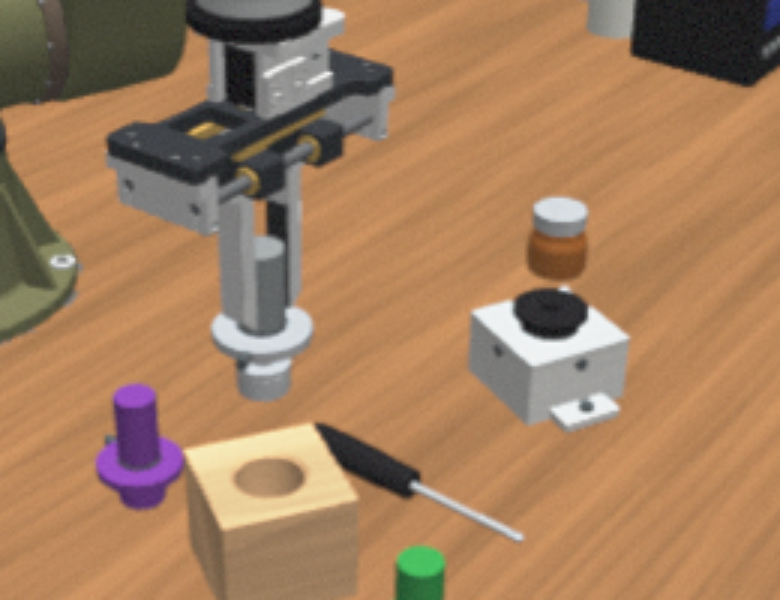

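```bash
python3 - <<'E'
from h import *
c=cams.camera("scene")
draw(c,[(481,-119,185.5,31),(481,-119,155.5,17),(481,-119,150.5,17),(481.5,-118.2,80,23)],"pics/s3o.png",(250,200,340,320),6)
E
python3 -m pendant '[[[-0.4,-2,0,0],[-1,-6,0,0],[-1.8,-10.5,0,0],[-2.6,-15,0,0],[-3.4,-19.5,0,0]]]'; python3 -m pendant '[[[-0.2,-4.5,0,0],[-0.5,-8,0,0],[-0.7,-10.5,0,0],[-0.7,-11.4,0,0],[-0.7,-11.4,0,0]]]'; python3 look.py 4 cover seat
```

```text
clock: 6.15
eef_pos: [445.9, 77.5, 209.0]
eef_rot: [3.142, 0.001, -0.0]
wrist_force: [1.6, -0.4, -5.5]
finger_gap: 29.4
clock: 6.65
eef_pos: [439.5, 190.4, 208.9]
eef_rot: [3.141, 0.001, 0.002]
wrist_force: [-0.3, -0.4, -4.3]
finger_gap: 29.5
[[ 3.00000e-03 -9.72000e-01 -2.35000e-01  5.07244e+02]
 [-1.00000e+00 -3.00000e-03 -2.00000e-03  1.91081e+02]
 [ 1.00000e-03  2.35000e-01 -9.72000e-01  3.81433e+02]
 [ 0.00000e+00  0.00000e+00  0.00000e+00  1.00000e+00]]
[439.66668586 189.55691603 209.00590428] [3.14105896e+00 7.85671280e-04 6.17672462e-04]
cover 0.7 [321.8 145.7] 5331
seat 0.75 [337.4 105.1] 10745
seat 0.64 [325.1 284.2] 11370
```

View pics/s3o.png

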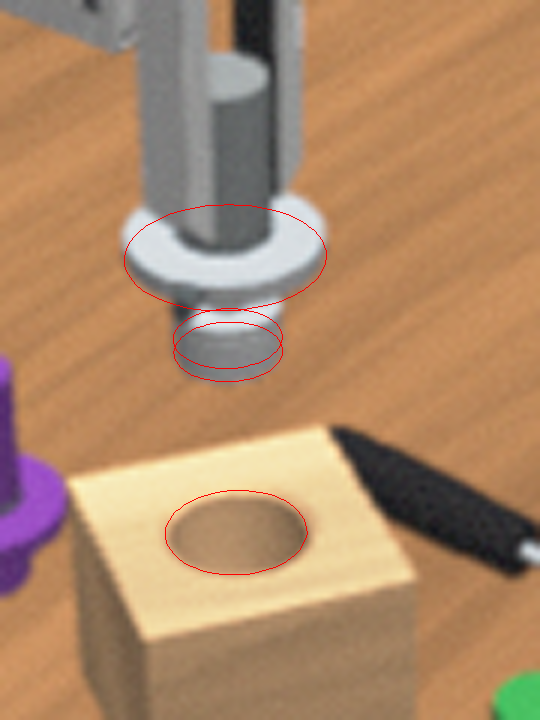

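View pics/w_4.png

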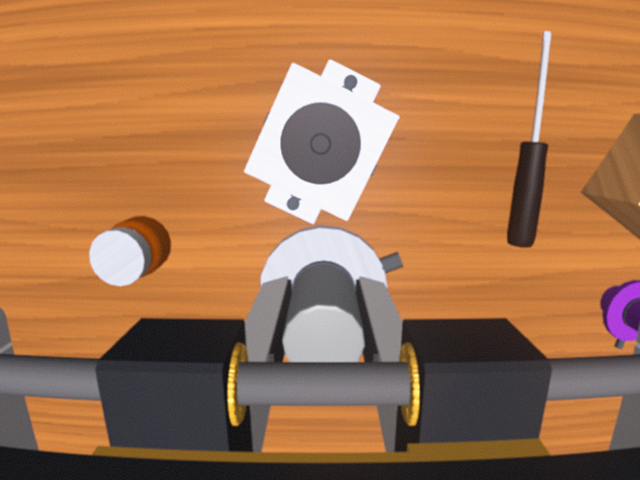

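Tool held upright, rim about 35 mm below the collar (scene estimate only). In the wrist view the cover is at (320,144), with its hub at the same pixel.

```bash
python3 - <<'E'
from h import *
c=dict(np.load("w_4.npz"))
g=cv2.cvtColor(c["frame"],cv2.COLOR_RGB2GRAY)
m=((g<110)).astype(np.uint8); n,l,st,ce=cv2.connectedComponentsWithStats(m); i=l[143,300]; print(st[i],ce[i])
cs=max(cv2.findContours((l==i).astype(np.uint8),0,1)[0],key=cv2.contourArea); e=cv2.fitEllipse(cs); print(e)
p=atz(c,e[0],71); print(p, atz(c,(320.5,144),77))
x,y,_=p
draw(c,[(x,y,71,30),(x,y,77,7.5)],"pics/w4o.png",(235,50,405,230),4)
t=atz(c,(324,306),88); 
E
```

```text
[ 281  111   79   72 4111] [319.81050839 148.41644369]
((319.6279602050781, 147.41043090820312), (67.5528564453125, 81.93575286865234), 95.647705078125)
[505.9 193.4  71. ] [508.3 192.7  77. ]
```

View pics/w4o.png

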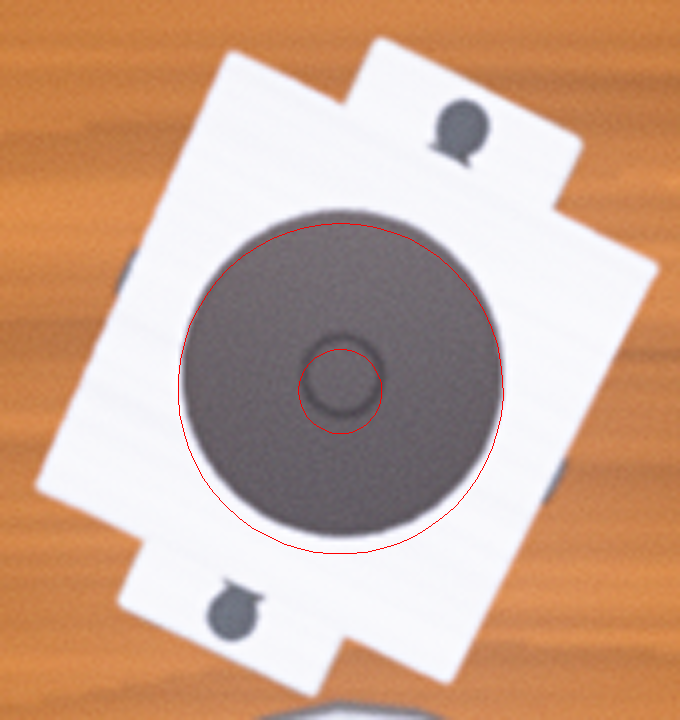

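```bash
python3 -m pendant '[[[1.5,-0.1,0,0],[3.5,-0.2,0,0],[5.5,-0.3,0,0],[6.8,-0.3,0,0],[6.9,-0.3,0,0]]]'; python3 -m pendant '[[[0,0,1,0],[0,0,2.5,0],[0,0,4,0],[0,0,4.8,0],[0,0,5,0]]]'; python3 -m pendant '[[[0,0,0,0],[0,0,0,0]]]'; python3 look.py 5;  python3 - <<'E'
from h import *
c=cams.camera("scene"); s=manip.read_state(); x,y,z=s["eef_pos"]
draw(c,[(x,y,z-24,31),(508.6,193,71,30),(508.6,193,77,7.5)],"pics/s5o.png",(330,170,440,280),6)
c=cams.camera("wrist")
draw(c,[(x,y,z-16,31),(x,y,z+39,15)],"pics/w5o.png",(200,130,440,370),3)
E
```

```text
clock: 7.3
eef_pos: [509.8, 191.6, 209.0]
eef_rot: [3.141, 0.0, -0.002]
wrist_force: [-0.0, -1.0, -5.5]
finger_gap: 29.5
clock: 7.8
eef_pos: [508.0, 192.6, 158.4]
eef_rot: [3.141, 0.002, -0.0]
wrist_force: [1.1, -0.3, -4.9]
finger_gap: 29.2
clock: 8.0
eef_pos: [508.9, 192.9, 160.1]
eef_rot: [-3.141, -0.001, -0.0]
wrist_force: [0.6, 0.4, -4.2]
finger_gap: 29.1
[[ 1.00000e-03 -9.73000e-01 -2.33000e-01  5.76320e+02]
 [-1.00000e+00 -1.00000e-03 -1.00000e-03  1.93439e+02]
 [ 0.00000e+00  2.33000e-01 -9.73000e-01  3.32742e+02]
 [ 0.00000e+00  0.00000e+00  0.00000e+00  1.00000e+00]]
[508.96736858 192.97413693 160.11233646] [-3.14125295e+00 -1.07761784e-03  2.85542090e-06]
```

View pics/s5o.png

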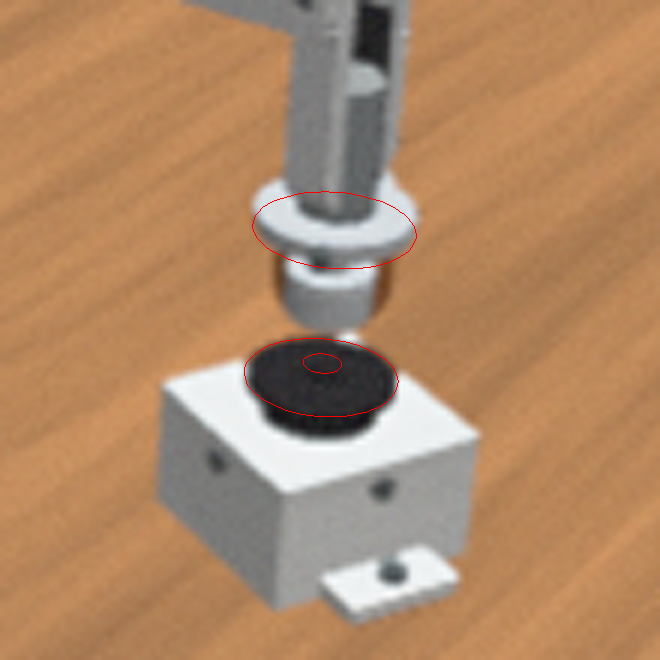

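View pics/w5o.png

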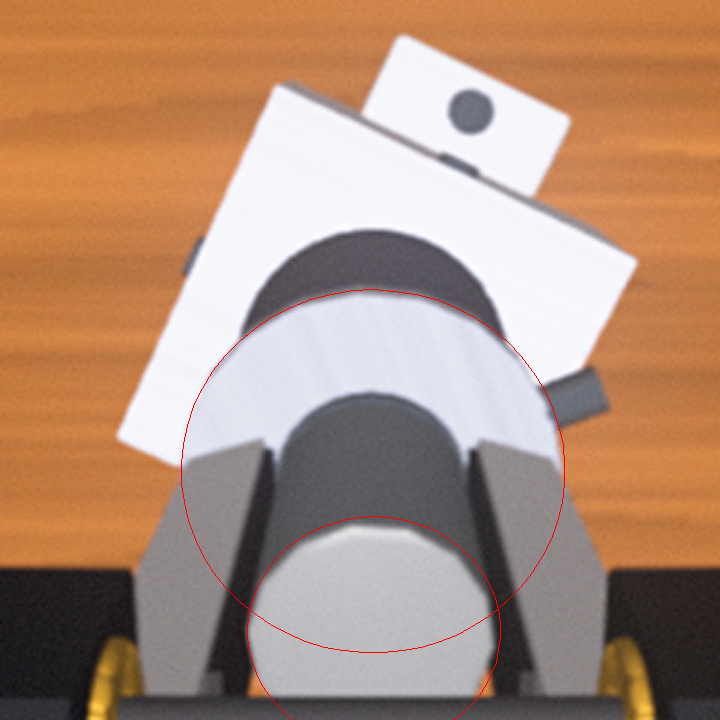

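```bash
python3 -m pendant '[[[0,0,0.5,0],[0,0,1.0,0],[0,0,1.4,0],[0,0,1.6,0],[0,0,1.6,0]]]'; python3 -m pendant '[[[0,0,0.1,0],[0,0,0.2,0],[0,0,0.3,0],[0,0,0.4,0],[0,0,0.4,0]]]';python3 -m pendant '[[[0,0,0.1,0],[0,0,0.2,0],[0,0,0.3,0],[0,0,0.3,0]]]'
```

```text
clock: 8.65
eef_pos: [508.6, 192.9, 143.0]
eef_rot: [3.141, 0.001, -0.0]
wrist_force: [0.4, -0.2, -4.0]
finger_gap: 29.4
clock: 9.15
eef_pos: [508.7, 192.9, 139.3]
eef_rot: [3.142, 0.0, -0.0]
wrist_force: [-0.7, -0.2, -4.5]
finger_gap: 29.0
clock: 9.55
eef_pos: [508.7, 192.9, 136.3]
eef_rot: [3.142, 0.0, 0.0]
wrist_force: [0.3, -0.3, -5.2]
finger_gap: 29.5
```

```bash
for i in 1; do python3 -m pendant '[[[0,0,0.1,0],[0,0,0.2,0],[0,0,0.2,0]]]'; done; python3 -m pendant '[[[0,0,0.1,0],[0,0,0.1,0]]]';python3 -m pendant '[[[0,0,0.1,0],[0,0,0.1,0]]]';python3 -m pendant '[[[0,0,0.1,0],[0,0,0.1,0]]]'
```

```text
clock: 9.85
eef_pos: [508.7, 192.9, 134.3]
eef_rot: [3.142, 0.0, 0.0]
wrist_force: [-0.9, 0.1, -3.0]
finger_gap: 29.0
clock: 10.05
eef_pos: [508.7, 192.9, 133.3]
eef_rot: [3.142, 0.0, 0.0]
wrist_force: [0.2, -0.1, -4.2]
finger_gap: 29.3
clock: 10.25
eef_pos: [508.8, 192.9, 132.5]
eef_rot: [-3.142, -0.0, 0.0]
wrist_force: [0.2, 0.1, -3.8]
finger_gap: 29.5
clock: 10.45
eef_pos: [509.0, 193.0, 131.9]
eef_rot: [-3.141, -0.001, -0.0]
wrist_force: [-1.4, -0.8, 1.9]
finger_gap: 29.4
```

Contact at TCP z ≈ 132.5, matching the 131 expected. Now pressing in small steps.

```bash
python3 -m pendant '[[[0,0,0.1,0],[0,0,0.1,0]]]';python3 -m pendant '[[[0,0,0.1,0],[0,0,0.1,0]]]'
```

```text
clock: 10.65
eef_pos: [509.2, 193.0, 131.2]
eef_rot: [-3.141, -0.001, 0.0]
wrist_force: [-0.6, -0.5, 5.9]
finger_gap: 29.4
clock: 10.85
eef_pos: [509.3, 193.1, 130.3]
eef_rot: [-3.141, -0.002, 0.0]
wrist_force: [-0.0, 0.4, 4.2]
finger_gap: 29.6
```

```bash
python3 - <<'E'
from h import *
c=cams.camera("scene"); cv2.imwrite("pics/s6.png",cv2.resize(c["frame"][170:280,330:440,::-1],None,fx=6,fy=6,interpolation=2))
E
```

```text
(no output)
```

View pics/s6.png

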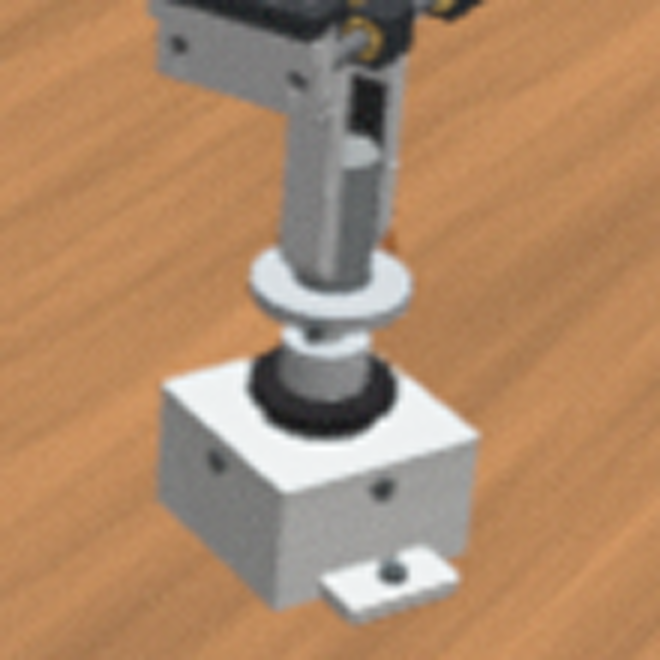

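The foot stands centred around the hub, flange still proud. Continuing.

```bash
python3 -m pendant '[[[0,0,0.1,0],[0,0,0.1,0]]]';python3 -m pendant '[[[0,0,0.05,0],[0,0,0.05,0]]]';python3 -m pendant '[[[0,0,0.05,0],[0,0,0.05,0]]]'
```

```text
clock: 11.1
eef_pos: [509.2, 193.1, 128.8]
eef_rot: [-3.141, -0.001, 0.0]
wrist_force: [1.5, -0.1, 2.9]
finger_gap: 29.4
clock: 11.3
eef_pos: [509.1, 193.0, 128.4]
eef_rot: [-3.141, -0.001, -0.0]
wrist_force: [0.0, 0.2, 4.9]
finger_gap: 29.2
clock: 11.5
eef_pos: [509.0, 193.0, 127.7]
eef_rot: [-3.141, -0.001, -0.0]
wrist_force: [0.5, -0.8, 1.2]
finger_gap: 29.2
```

```bash
python3 -m pendant '[[[0,0,0.05,0],[0,0,0.05,0]]]';python3 -m pendant '[[[0,0,0.05,0],[0,0,0.05,0]]]';  python3 - <<'E'
from h import *
c=cams.camera("scene"); cv2.imwrite("pics/s7.png",cv2.resize(c["frame"][170:280,330:440,::-1],None,fx=6,fy=6,interpolation=2))
for i in range(3): cams.camera("top"); print(manip.read_state()["wrist_force"].round(1))
E
```

```text
clock: 11.7
eef_pos: [508.6, 192.8, 126.5]
eef_rot: [3.141, 0.001, -0.0]
wrist_force: [1.2, 0.7, -2.0]
finger_gap: 29.3
clock: 11.9
eef_pos: [508.3, 192.8, 125.8]
eef_rot: [3.141, 0.001, 0.0]
wrist_force: [1.0, 0.4, -5.4]
finger_gap: 29.5
[-0.4 -0.6 -3.6]
[-0.2 -0.3 -4.4]
[-0.4 -0.3 -4.4]
```

View pics/s7.png

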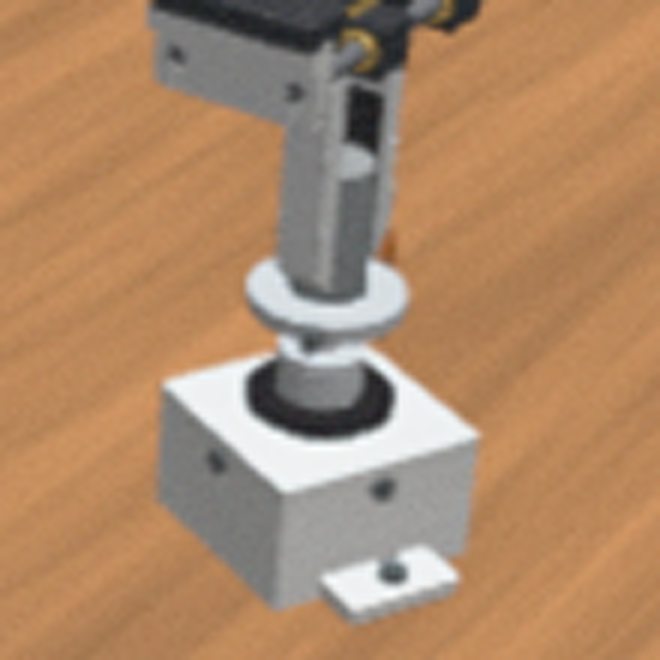

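Force fell back to tool weight and the cover appears lower: it snapped. Following down to feel the solid stop (expected near TCP z 121.5).

```bash
python3 -m pendant '[[[0,0,0.1,0],[0,0,0.1,0]]]';python3 -m pendant '[[[0,0,0.1,0],[0,0,0.1,0]]]';python3 -m pendant '[[[0,0,0.1,0],[0,0,0.1,0]]]'
```

```text
clock: 12.3
eef_pos: [508.6, 192.9, 125.2]
eef_rot: [3.141, 0.0, 0.0]
wrist_force: [-0.2, 0.6, -4.1]
finger_gap: 29.5
clock: 12.5
eef_pos: [508.7, 192.9, 124.3]
eef_rot: [3.141, 0.0, 0.0]
wrist_force: [0.6, -0.0, -3.8]
finger_gap: 29.6
clock: 12.7
eef_pos: [508.7, 192.9, 123.3]
eef_rot: [3.142, 0.0, 0.0]
wrist_force: [-0.5, -0.6, -4.6]
finger_gap: 29.5
```

```bash
python3 -m pendant '[[[0,0,0.1,0],[0,0,0.1,0]]]';python3 -m pendant '[[[0,0,0.05,0],[0,0,0.05,0]]]';python3 -m pendant '[[[0,0,0.05,0],[0,0,0.05,0]]]'
```

```text
clock: 12.9
eef_pos: [508.7, 192.9, 122.3]
eef_rot: [3.142, 0.0, -0.0]
wrist_force: [0.3, -0.0, -4.1]
finger_gap: 29.8
clock: 13.1
eef_pos: [508.7, 192.9, 121.9]
eef_rot: [3.142, 0.0, 0.0]
wrist_force: [-0.5, 0.5, -4.7]
finger_gap: 29.8
clock: 13.3
eef_pos: [508.8, 192.9, 121.8]
eef_rot: [-3.142, -0.0, -0.0]
wrist_force: [-0.8, -0.7, 0.7]
finger_gap: 29.4
```

```bash
python3 -m pendant '[[[0,0,0.05,0],[0,0,0.05,0]]]'
```

```text
clock: 13.5
eef_pos: [508.9, 193.0, 121.7]
eef_rot: [-3.141, -0.001, 0.0]
wrist_force: [-4.3, -1.3, 6.9]
finger_gap: 29.6
```

Solid stop at 121.7 (10.8 mm below first contact). Lift and look.

```bash
python3 -m pendant '[[[0,0,-0.2,0],[0,0,-1,0],[0,0,-2.5,0],[0,0,-4.5,0],[0,0,-6,0]]]'; python3 -m pendant '[[[-2,0,-1.5,0],[-4,0,-2.7,0],[-6,0,-2.9,0],[-6.9,0,-2.9,0],[-6.9,0,-2.9,0]]]'; python3 look.py 8;  python3 - <<'E'
from h import *
c=cams.camera("scene"); 
draw(c,[(508.6,193,60,30)],"pics/s8.png",(330,190,440,280),6)
c=cams.camera("wrist")
draw(c,[(508.6,193,60,30),(508.6,193,66,7.5)],"pics/w8o.png",(235,50,405,230),4)
E
```

```text
clock: 14.0
eef_pos: [508.9, 193.0, 182.4]
eef_rot: [-3.141, -0.001, -0.0]
wrist_force: [-0.1, 0.9, -4.7]
finger_gap: 29.1
clock: 14.5
eef_pos: [439.3, 193.0, 210.3]
eef_rot: [-3.141, -0.0, 0.001]
wrist_force: [-0.5, -0.1, -4.4]
finger_gap: 29.2
[[ 2.00000e-03 -9.72000e-01 -2.33000e-01  5.06783e+02]
 [-1.00000e+00 -2.00000e-03 -1.00000e-03  1.93542e+02]
 [ 0.00000e+00  2.33000e-01 -9.72000e-01  3.82838e+02]
 [ 0.00000e+00  0.00000e+00  0.00000e+00  1.00000e+00]]
[439.93181056 192.9666337  210.09129014] [-3.14149784e+00 -3.78289928e-04  2.42228423e-04]
```

View pics/s8.png

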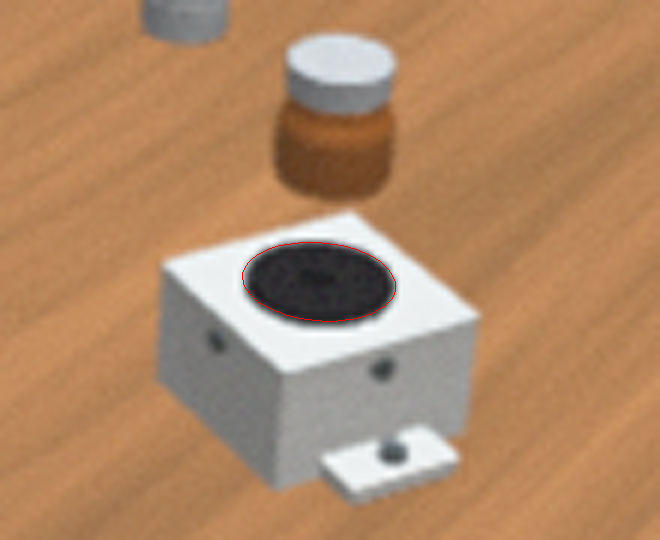

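View pics/w_8.png

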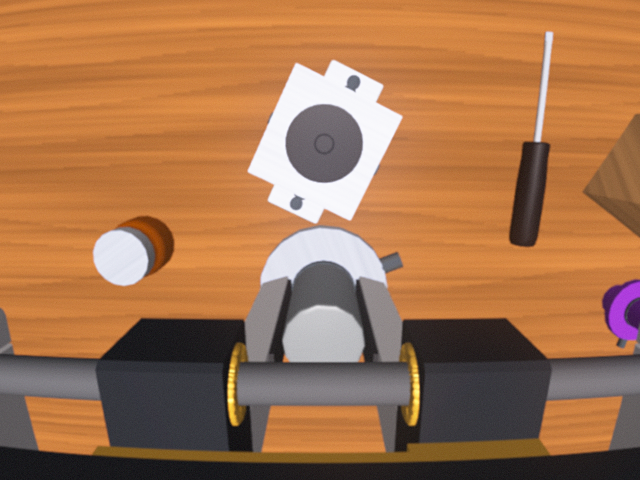

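View pics/w8o.png

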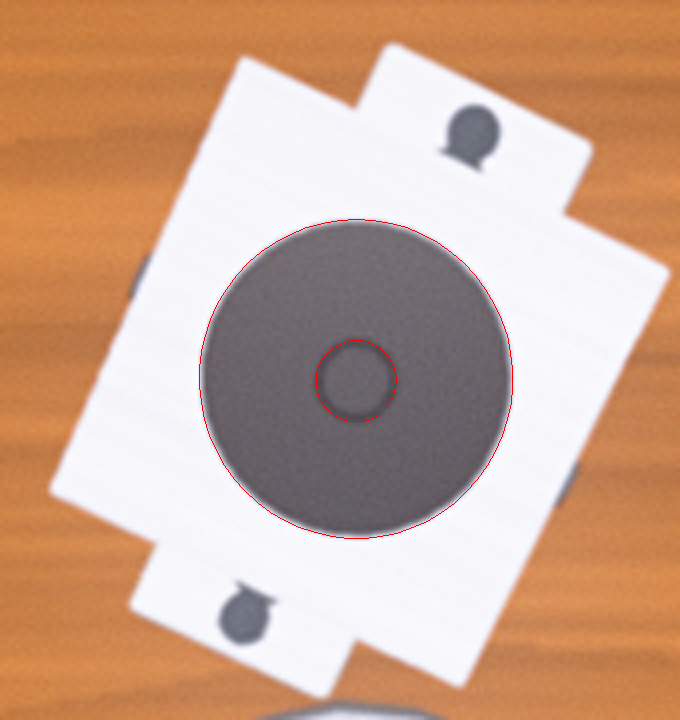

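Cover flush (flange ring matches the 60 mm circle at z = 60 in both the wrist and scene views). Jar and screwdriver undisturbed. Back to the block.

```bash
python3 -m pendant '[[[0.4,2,0,0],[1,6,0,0],[1.8,10.5,0,0],[2.6,15,0,0],[3.2,19.5,0,0]]]'; python3 -m pendant '[[[0.4,4.5,0,0],[0.7,8,0,0],[0.9,10.5,0,0],[0.9,11.7,0,0],[0.9,11.7,0,0]]]';python3 -m pendant '[[[0,0,0,0],[0,0,0,0]]]'; python3 look.py 9;  python3 - <<'E'
from h import *
c=cams.camera("scene"); s=manip.read_state(); x,y,z=s["eef_pos"]
draw(c,[(481,-119,z-24,31),(481,-119,z-60.5,17),(481.5,-118.2,80,23)],"pics/s9o.png",(250,200,340,320),6)
E
```

```text
clock: 15.15
eef_pos: [472.3, -4.2, 209.7]
eef_rot: [-3.142, 0.0, -0.0]
wrist_force: [0.3, -0.1, -5.0]
finger_gap: 29.4
clock: 15.65
eef_pos: [480.9, -120.2, 209.5]
eef_rot: [-3.141, 0.001, -0.002]
wrist_force: [0.4, 0.3, -4.6]
finger_gap: 29.7
clock: 15.85
eef_pos: [480.9, -118.1, 209.9]
eef_rot: [-3.141, 0.0, 0.001]
wrist_force: [-0.5, -0.4, -3.7]
finger_gap: 29.2
[[ 2.00000e-03 -9.72000e-01 -2.34000e-01  5.48427e+02]
 [-1.00000e+00 -2.00000e-03 -1.00000e-03 -1.17524e+02]
 [ 0.00000e+00  2.34000e-01 -9.72000e-01  3.82472e+02]
 [ 0.00000e+00  0.00000e+00  0.00000e+00  1.00000e+00]]
[ 480.84967494 -118.12416072  209.97381546] [-3.14144577e+00 -1.13583490e-05  1.28359941e-03]
```

View pics/s9o.png

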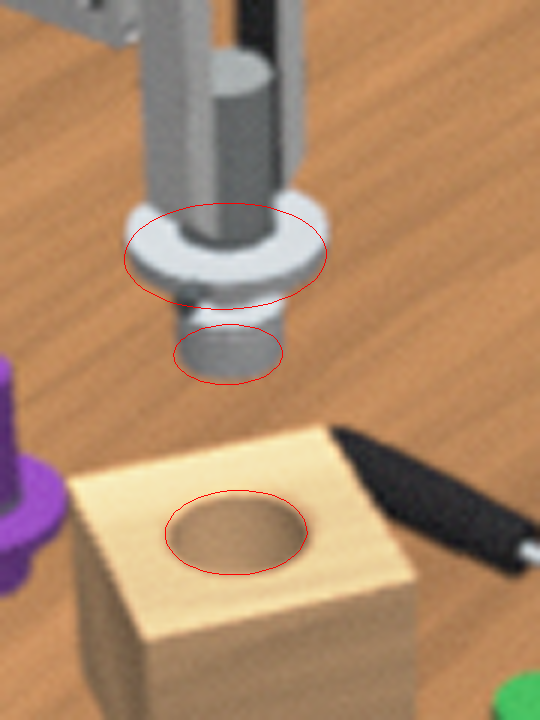

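```bash
python3 -m pendant '[[[0,0.05,1.5,0],[0,0.05,3,0],[0,0.05,4.5,0],[0,0.05,5.5,0],[0,0.05,5.8,0]]]'; python3 -m pendant '[[[0,0,0.5,0],[0,0,1,0],[0,0,1.5,0],[0,0,2,0],[0,0,2.3,0]]]'; python3 -m pendant '[[[0,0,0.5,0],[0,0,1,0],[0,0,1.5,0],[0,0,1.8,0],[0,0,1.9,0]]]'; python3 -m pendant '[[[0,0,0.1,0],[0,0,0.2,0],[0,0,0.2,0]]]'
```

```text
clock: 16.45
eef_pos: [480.5, -119.1, 151.1]
eef_rot: [-3.141, 0.001, 0.001]
wrist_force: [0.1, -0.4, -4.7]
finger_gap: 29.6
clock: 16.95
eef_pos: [480.7, -119.6, 128.5]
eef_rot: [-3.142, 0.0, -0.0]
wrist_force: [0.5, 0.7, -3.6]
finger_gap: 29.3
clock: 17.45
eef_pos: [480.6, -119.5, 109.5]
eef_rot: [-3.141, 0.0, 0.0]
wrist_force: [0.1, -0.4, -4.5]
finger_gap: 29.4
clock: 17.75
eef_pos: [480.8, -119.6, 108.0]
eef_rot: [3.142, -0.0, -0.0]
wrist_force: [0.3, -0.4, -4.2]
finger_gap: 29.0
```

```bash
python3 -m pendant '[[[0,-0.05,0.1,0],[0,-0.1,0.2,0],[0,-0.1,0.2,0]]]'; python3 -m pendant '[[[0,0,0.05,0],[0,0,0.1,0],[0,0,0.1,0]]]'; python3 -m pendant '[[[0,0,0.05,0],[0,0,0.05,0]]]'
```

```text
clock: 18.05
eef_pos: [480.7, -118.5, 105.8]
eef_rot: [-3.141, 0.0, 0.0]
wrist_force: [-0.1, 0.7, -4.5]
finger_gap: 29.4
clock: 18.35
eef_pos: [480.7, -118.6, 104.9]
eef_rot: [-3.142, 0.0, 0.0]
wrist_force: [0.3, -0.7, -4.0]
finger_gap: 29.6
clock: 18.55
eef_pos: [480.8, -118.6, 104.5]
eef_rot: [3.142, -0.0, -0.0]
wrist_force: [-0.2, 0.5, -3.6]
finger_gap: 29.4
```

```bash
python3 -m pendant '[[[0,0,0.05,0],[0,0,0.05,0]]]'
```

```text
clock: 18.75
eef_pos: [480.8, -118.6, 104.4]
eef_rot: [3.142, -0.0, -0.0]
wrist_force: [-4.4, 1.1, 4.8]
finger_gap: 29.3
```

Collar rests on the block at TCP z 104.4, the same height as at the start. Easing off slightly, then opening.

```bash
python3 -m pendant '[[[0,0,-0.04,0],[0,0,-0.04,0]]]'; python3 -m pendant '[[[0,0,0,0],[0,0,0,0],[0,0,0,0],[0,0,0,0],[0,0,0,0]]]' 1 20; python3 -m pendant '[[[0,0,0,0],[0,0,0,0],[0,0,0,0],[0,0,0,0],[0,0,0,0]]]'; python3 look.py 10
```

```text
clock: 18.95
eef_pos: [480.8, -118.6, 104.4]
eef_rot: [3.142, -0.0, 0.0]
wrist_force: [-1.3, -0.0, 1.2]
finger_gap: 29.5
clock: 19.45
eef_pos: [480.8, -118.6, 104.3]
eef_rot: [3.142, -0.0, -0.0]
wrist_force: [0.2, 0.3, 0.2]
finger_gap: 66.2
clock: 19.95
eef_pos: [480.7, -118.6, 104.3]
eef_rot: [-3.142, 0.0, -0.0]
wrist_force: [0.4, -0.1, -0.0]
finger_gap: 94.0
[[ 1.00000e-03 -9.72000e-01 -2.34000e-01  5.48302e+02]
 [-1.00000e+00 -1.00000e-03 -1.00000e-03 -1.18055e+02]
 [ 1.00000e-03  2.34000e-01 -9.72000e-01  2.76914e+02]
 [ 0.00000e+00  0.00000e+00  0.00000e+00  1.00000e+00]]
[ 480.72549115 -118.58198792  104.33144862] [-3.14157709e+00  4.88462370e-05  6.99538757e-06]
```

View pics/w_10.png

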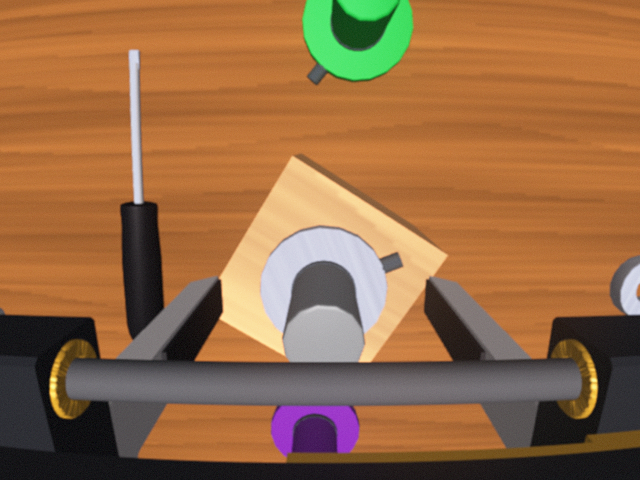

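Fingers are open and the tool stands at (323,290) as at first. Retreating upward.

```bash
python3 -m pendant '[[[0,0,-1,0],[0,0,-3,0],[0,0,-6,0],[0,0,-9,0],[0,0,-12,0]]]'; python3 -m pendant '[[[0,0,-2.5,0],[0,0,-5,0],[0,0,-7,0],[0,0,-7,0],[0,0,-7,0]]]'; python3 - <<'E'
from h import *
c=cams.camera("scene"); cv2.imwrite("pics/s11.png",cv2.resize(c["frame"][170:400,170:460,::-1],None,fx=2.6,fy=2.6))
print(manip.read_state()["wrist_force"])
E
```

```text
clock: 20.5
eef_pos: [480.6, -118.5, 226.4]
eef_rot: [3.141, -0.001, 0.0]
wrist_force: [0.1, -0.7, 0.0]
finger_gap: 93.8
clock: 21.0
eef_pos: [480.6, -118.5, 294.2]
eef_rot: [3.142, -0.0, 0.0]
wrist_force: [0.3, -0.1, -0.0]
finger_gap: 94.2
[ 0.27284712 -0.80358061 -0.27784654]
```

View pics/s11.png

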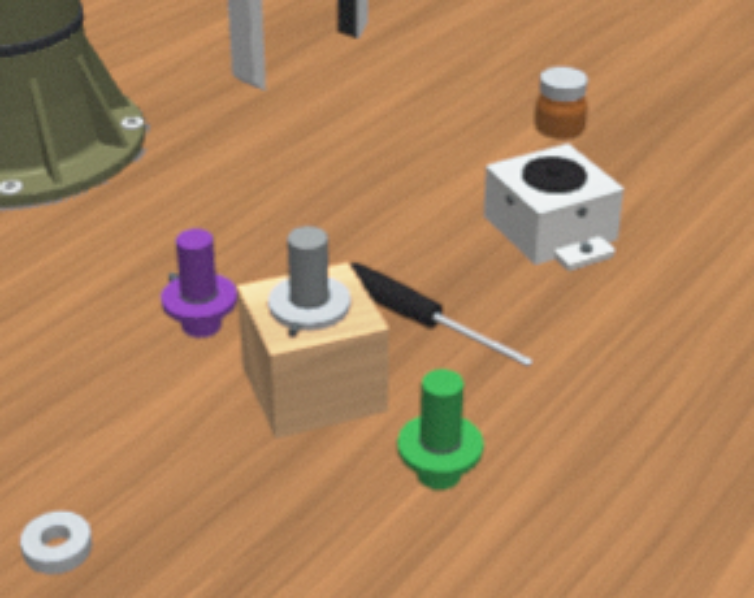

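The tool is upright in its block with the collar flat, the cover is flush, the other things are unmoved and the gripper is clear.

```bash
python3 -c "
from cell import manip; print(manip.sign_off())"
```

```text
the job is handed in; nothing more can be done
None
```

The cover is clicked home, the grey seating tool is back upright in its block, and I handed the job in at about 21 s.

- **Pressing:** The foot touched the cover at TCP z ≈ 132.5 mm. The force rose to about 10 N in the readings taken after each step; a higher peak between readings would not show. It then fell to the tool's weight as the cover snapped. I followed it down to a solid stop at 121.7 mm, 10.8 mm lower, and confirmed it with about 11 N.
- **Cover:** Pictures after lifting show the flange lying flush on the housing. It matches a 60 mm circle at z = 60 mm in both the wrist and scene views.
- **Tool:** The collar met the block at the same height as at the start (TCP z 104.4 mm). After letting go the tool stands upright, the gripper is clear and the wrist force is about zero.
- **Other things:** The screwdriver, jar, bearing and the green and purple look-alikes show no movement. The panel was outside the last cropped picture, but the arm never went near it.
- **Disagreement:** The first two cameras differed by 3–4 mm on where the cover was. I used the wrist view, which agreed with the top view and was borne out by the touch.

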